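# Press the sunken tare key of a bench balance

### The arm

A 6-joint arm with a two-finger parallel gripper is mounted at the origin on a cart in front of the work surface, level with it; the furniture and walls round the work are solid. World frame = base frame: x ahead of the robot, y to its left, z up, the work surface at z = 0. Lengths are in m, angles in rad, forces in N, time in s.
With the tool pointing down it reaches from about 0.4 to 0.825 m from the base axis. Payload 7 kg.
Tool frame: the origin (TCP) lies at the very end of the fingers, on their centre line; the grasp point (between the pads) lies 19 mm behind it; z points along the fingers, y is the direction in which the jaws open and shut (so a half turn about z gives the same grasp; the last joint's range is limited). The gripper opens to 88 mm and grips with 3 to 60 N. Pads are 19 mm wide; open, the fingers measure 130 mm over their backs; the gripper's body (78 mm by 193 mm) begins 47 mm behind the grasp point.
Start: joints at [-0.847, 0.359, 0.012, 0, -1.224, -0.288], TCP at [0.285, -0.612, 0.227] pointing down, gripper open.
Joint ranges: [-3.07, 3.07], [-1.43, 2.12], [-1.02, 1.25], [-3.03, 1.67], [-3.05, -0], [-3.03, 3.03]. Speed limits (rad/s): [2.39, 2.39, 3.01, 3.14, 3.14, 3.14].

### API

Orientations are given as [roll, pitch, yaw] about the fixed x, y, z axes, in that order (R = Rz(yaw) Ry(pitch) Rx(roll)).
In Python, from station import arm gives the robot as it stands.
- The arm moves only by the shell command python3 -m inch 'ROWS' [FORCE]. ROWS is text: rows parted by semicolons, each of 7 numbers parted by spaces: the closure, from 0 (fully open) to 1 (shut), then the shift along the tool's x, y, z each as a share of 300 mm, from -1 to 1, then the turn, a rotation vector about the tool's x, y, z each as a share of 60 degrees, from -1 to 1. In form: grip tx ty tz rx ry rz; .... A call has 1 to 12 rows; each row is the pose to reach, as a shift and turn from the pose commanded when the call began, along the tool's axes at that moment; what a row does not reach only later rows make up. A row lasts 1/10 s, in which the tool goes at most 50 mm and 8.59 degrees, less where a joint would pass 70% of its speed; a pose out of reach is approached as far as the arm can. A call with a number of a shift or a turn outside -1 to 1 is refused whole. A call with a gripper value outside its range is refused whole. The fingers move at their own pace and stop on an object; FORCE is the grip in N (left out, the last holds). Time passes only in rows, so rows that repeat a pose let the fingers close. It gives the time, the measured TCP pose, the force and the opening at its end, in the units of the state.
- arm.get_state(): the state, without advancing time (a new reading comes with each control period).
- arm.grab_frame(name): name is "side" or "top" or "wrist"; returns a dict with "img" (400x640x3 uint8, red, green, blue), "range_z" (400x640 float32, m along the optical axis (not along the pixel's ray), 0 where there is no reading), "fx", "fy", "cx", "cy" (pixels), "extrinsics" (4x4, takes a point from world to camera coordinates); the wrist camera has in their place "tool_from_camera" (4x4, takes a point from camera to tool coordinates, whose origin is the TCP and whose axes are the flange's). Camera axes: x right, y up, looking along -z (the intrinsics and any distortion apply to the point x, -y, -z); pixel columns grow to the right and rows downward; lengths in m; the calibration is good to about 2 mm. A picture is of the moment at which its call begins: read the wrist's pose just before it.
- arm.job_done(): hands the job in, once; it reports no verdict.
The state is a dict: "t": time; "q": joint angles; "qd": joint speeds; "joint_efforts": joint torques, N m; "eef_pos": TCP position; "ee_rot": TCP orientation; "force": force on the tool from outside, world axes, zero at the start; "moment": the same for the moment, N m; "width": finger opening in m.
Only numpy, scipy, OpenCV 4.12 (cv2) and the standard library are available. Lean on these libraries where they do the work, as an engineer would, in place of code of your own. Each camera call takes 0.05 s, during which the arm holds its last target.

### The job

The cup on the bench balance is to be tared out: with a fingertip, slide the metal shutter on the front of the balance all the way to the left, reach into the well it uncovers and press the sunken key fully down for about a second, then let go and slide the shutter fully shut again. Nothing is to be picked up: leave the cup standing where it is on the pan, do not press the small round key at the left end of the panel, do not disturb the bottle, jar and stopper, and finish with the hand clear.

Things in the scene. Friction and masses are not known exactly. Their poses are not given: they have to be found in the camera images.
- balance: Light grey bench balance, 240 x 246 mm, fixed. Origin: centre of its underside on the table; x points to its back, y to its left, z up. Front console (x -120 to -35 mm) has a flat top at z = 55 mm; two rails along y, 6 mm high, at x = -104 and -56, y -80 to +59 mm. Housing behind: 58 mm high, flat display, and a round steel pan 94 mm across at x = +62 mm, its top at z = 66 mm.
- well_mouth (a point): Centre of the mouth of the rectangular key well in the console top, 55 mm above the table, at (-77.5, -40) mm in the balance's frame. The well is 34 mm along the balance's x, 54 mm along its y and 30 mm deep, with upright walls. When the shutter is shut it lies over the mouth.
- sunken_key_top (a point): Centre of the top face of the sunken dark key in the well (key 22 mm along the balance's x, 40 mm along y); at rest it lies 14 mm below the well's mouth, 41 mm above the table. It moves straight down with the key.
- sunken_key (a joint): Travel of the sunken key, m: 0 at rest, 0.005 fully down. It springs back; it takes 1.4 N to start and 5 N to hold fully down.
- shutter_lug (a point): Centre of the top of the shutter's lug, 73 mm above the table at x = -80 mm in the balance's frame: an upright dark metal bar, 30 mm along the balance's x, 12 mm along y, 14 mm tall, in the middle of the flat shutter plate (44 mm along x, 60 along y, 3 thick). Push its sides along the balance's y.
- shutter (a joint): Position of the shutter, m: 0 fully shut (lug over the middle of the well), 0.062 fully open, moved along the balance's +y (to the left seen from the robot). Sliding takes about 1.5 N; it stays where it is left. It may stand up to 0.012 open at the start.
- power_key_top (a point): Centre of the top of the small round dark raised key, 20 mm across, standing 4 mm above the console top at (-80, +98) mm in the balance's frame. Not to be pressed.
- power_key (a joint): Travel of the round key, m: 0 at rest, 0.003 fully down. To be left alone.
- cup: Small open grey plastic cup, 54 mm across, 52 mm tall, loose, standing on the pan. Origin at the centre of its underside, z up.
- bottle: Reagent bottle with white cap, 38 mm across, 82 mm tall, loose bystander. Origin at the centre of its underside.
- jar: Open glass jar, 56 mm across, 52 mm tall, loose bystander. Origin at the centre of its underside.
- stopper: Red rubber stopper, 21 mm across, 20 mm tall, loose bystander on the table. Origin at the centre of its underside.

How it is judged:
By the outcome, as a careful person would: the job done as asked, in the order asked, and still so for the second after the job is handed in, with the robot touching nothing.
It also fails if it takes over 59 s, if anything falls off the work surface, if the arm or the gripper's body presses on something with over 40 N, if the wrist force passes 120 N, or if a joint passes its speed limit or range.

## Working session

There is one attempt and no reset: what is moved stays moved. The work goes in short steps, Python scripts to look and compute and a shell command to move; the robot and the scene stay as the last step left them, time stands still between calls to the robot, and variables do not carry over. Pictures are saved under pics/ and viewed, and the job is handed in when it is done.

```bash
ls; mkdir -p pics
python3 - <<'E'
from station import arm
import cv2
s=arm.get_state();print(s)
for n in("top","side"):
    f=arm.grab_frame(n);cv2.imwrite(f"pics/{n}0.png",f["img"][:,:,::-1]);print(n,f["fx"],f["fy"],f["cx"],f["cy"],f["extrinsics"],[k for k in f])
E
```

```text
pics
{'t': 0.0, 'q': array([-8.46914413e-01,  3.59364587e-01,  1.10554487e-02, -3.42759717e-04,
       -1.22410266e+00, -2.88107544e-01]), 'qd': array([-0.00036538, -0.00107814, -0.00133192, -0.00110114,  0.00093745,
       -0.00181558]), 'joint_efforts': array([-1.94136970e-03, -5.82721639e+01,  2.93046427e+01,  6.99693784e+00,
        6.68291192e-03, -1.76779972e-04]), 'eef_pos': array([ 0.28469428, -0.61148077,  0.22563696]), 'ee_rot': array([ 3.13995220e+00, -1.50125509e-04, -2.70593489e+00]), 'force': array([-0.07217523,  0.33644849,  0.26398854]), 'moment': array([ 0.03572135, -0.01913794,  0.01715423]), 'width': 0.08761703333482486}
top 382.16887325878224 382.16887325878224 319.5956674461553 199.93047344513917 [[-0.0250556  -0.99964913  0.00859241  0.00614989]
 [ 0.99704225 -0.02436373  0.07289136 -0.567708  ]
 [-0.07265644  0.01039334  0.99730287 -1.04434514]
 [ 0.          0.          0.          1.        ]] ['img', 'range_z', 'fx', 'fy', 'cx', 'cy', 'extrinsics']
side 365.44949579578184 365.44949579578184 316.3343595427354 203.73400698378526 [[ 0.97300634 -0.23070412 -0.00585486 -0.53814885]
 [ 0.10414143  0.41629904  0.90324397 -0.13008203]
 [-0.20594473 -0.87947184  0.42908747 -0.77910261]
 [ 0.          0.          0.          1.        ]] ['img', 'range_z', 'fx', 'fy', 'cx', 'cy', 'extrinsics']
```

View pics/top0.png

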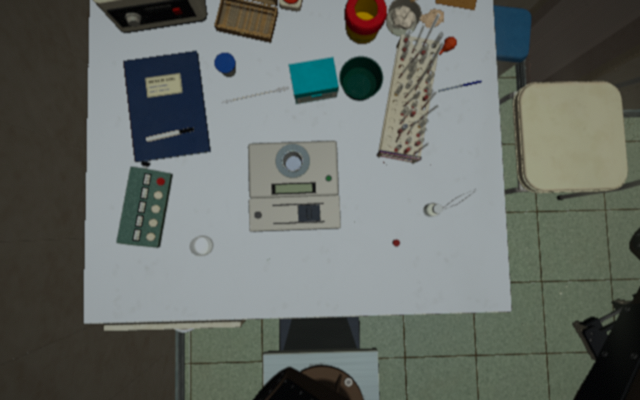

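View pics/side0.png

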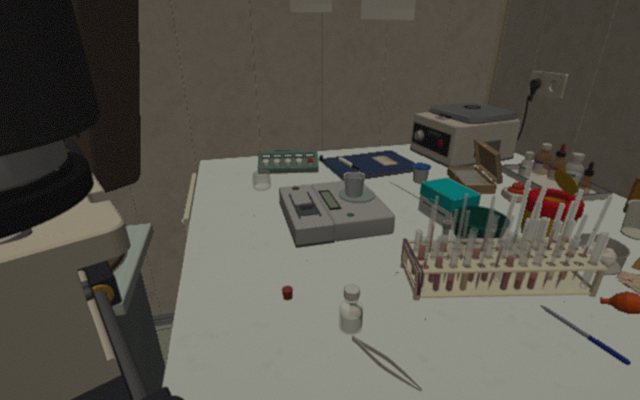

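The top view shows the balance at columns 248–340, rows 141–231. The shutter and lug are near (309,212), the round key near (258,215), the jar at (202,245), the stopper at (396,243) and the bottle at (432,210). Next I'll measure the balance's pose.

```bash
cat > h.py <<'E'
import numpy as np
def ray(f,u,v):
    d=np.array([(u-f["cx"])/f["fx"],-(v-f["cy"])/f["fy"],-1.0])
    E=f["extrinsics"];R=E[:3,:3];t=E[:3,3]
    return -R.T@t,R.T@d
def onplane(f,u,v,z):
    c,d=ray(f,u,v);return c+d*(z-c[2])/d[2]
def proj(f,p):
    E=f["extrinsics"];q=E[:3,:3]@p+E[:3,3]
    return f["cx"]+f["fx"]*q[0]/-q[2],f["cy"]-f["fy"]*q[1]/-q[2]
def cloud(f):
    v,u=np.mgrid[0:400,0:640];z=f["range_z"]
    P=np.stack([(u-f["cx"])/f["fx"]*z,-(v-f["cy"])/f["fy"]*z,-z],-1)
    E=f["extrinsics"];return (P-E[:3,3])@E[:3,:3]
E
python3 - <<'E'
from station import arm
import cv2,numpy as np
from h import *
f=arm.grab_frame("top");P=cloud(f)
sub=f["img"][130:250,235:355];cv2.imwrite("pics/topz.png",cv2.resize(sub,(720,720),interpolation=cv2.INTER_CUBIC)[:590,:,::-1] if 0 else cv2.resize(sub,(600,600),interpolation=cv2.INTER_CUBIC)[:,:,::-1])
for n,(u,v) in dict(lug=(309,212),table=(294,260),console=(290,225)).items(): print(n,P[v,u],onplane(f,u,v,.055))
m=((P[:,:,2]>.04)&(P[:,:,2]<.07)).astype(np.uint8);m[:135]=0;m[240:]=0;m[:,:235]=0;m[:,350:]=0
m=cv2.morphologyEx(m,cv2.MORPH_CLOSE,np.ones((5,5)))
c=max(cv2.findContours(m,0,2)[0],key=cv2.contourArea)
print(cv2.minAreaRect(c))
xy=np.array([onplane(f,u,v,.056)[:2] for u,v in c[:,0]],np.float32)
print(cv2.minAreaRect(xy*1000), cv2.boxPoints(cv2.minAreaRect(xy*1000)))
E
```

```text
lug [0.53256061 0.02143188 0.0736223 ] [0.53334032 0.02176884 0.055     ]
table [0.40210862 0.06782028 0.00227837] [0.40641172 0.064666   0.055     ]
console [0.49972356 0.07347833 0.05542774] [0.49972749 0.0735076  0.055     ]
((293.1395568847656, 185.04690551757812), (88.12004852294922, 91.32503509521484), 88.02507019042969)
((608.24755859375, 62.38581848144531), (239.13414001464844, 244.53941345214844), 0.6792160272598267) [[487.2395   183.22955 ]
 [490.1383   -61.29268 ]
 [729.2556   -58.457916]
 [726.3568   186.06432 ]]
```

View pics/topz.png

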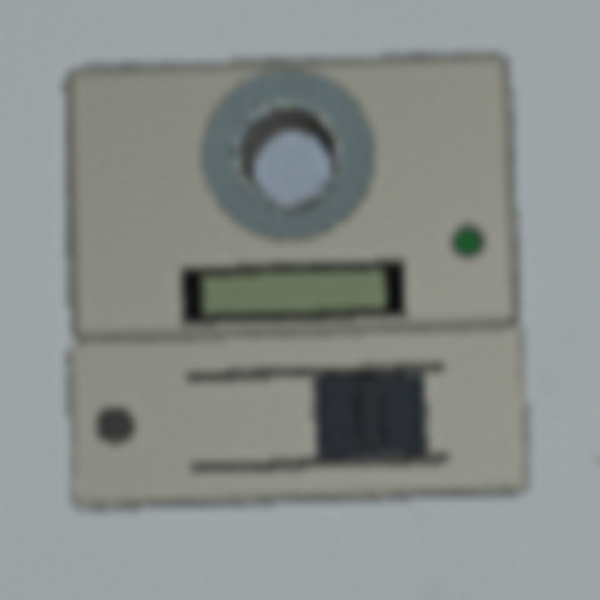

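```bash
cat >> h.py <<'E'
from scipy.spatial.transform import Rotation as Ro
import cv2
def B(org,yaw,p):  # balance frame->world
    c,s=np.cos(yaw),np.sin(yaw);return np.array([org[0]+c*p[0]-s*p[1],org[1]+s*p[0]+c*p[1],p[2]])
def share(s,pos,yaw):
    R=Ro.from_euler('xyz',s["ee_rot"]);T=Ro.from_euler('xyz',[np.pi,0,yaw])
    print("shift share",(R.inv().apply(np.array(pos)-s["eef_pos"])/.3).round(4),"turn share",((R.inv()*T).as_rotvec(degrees=True)/60).round(4))
E
python3 - <<'E'
from station import arm
from h import *
share(arm.get_state(),[.52,.03,.23],-np.pi+.0119)
for n in("top","side"):
    f=arm.grab_frame(n);im=f["img"].copy()
    im=cv2.resize(im,None,fx=4,fy=4,interpolation=cv2.INTER_CUBIC)
    o=(.6082,.0624);a=.0119;V=lambda p:tuple(int(round(4*x+1.5)) for x in proj(f,B(o,a,p)))
    for p in [(-.12,-.123,.055),(-.12,.123,.055),(-.035,.123,.055),(-.035,-.123,.055),(-.104,-.08,.061),(-.104,.059,.061),(-.056,-.08,.061),(-.056,.059,.061),(-.08,.098,.059),(-.08,-.04,.073),(.062,0,.066),(.12,-.123,.058),(.12,.123,.058)]: cv2.circle(im,V(p),2,(255,0,0),-1)
    c=V((0,0,.055));cv2.imwrite(f"pics/{n}1.png",im[max(0,c[1]-280):c[1]+280,max(0,c[0]-300):c[0]+300,::-1])
E
```

```text
shift share [-1.6135  1.6079 -0.0121] turn share [ 1.200e-03 -4.000e-04  4.047e-01]
```

View pics/top1.png

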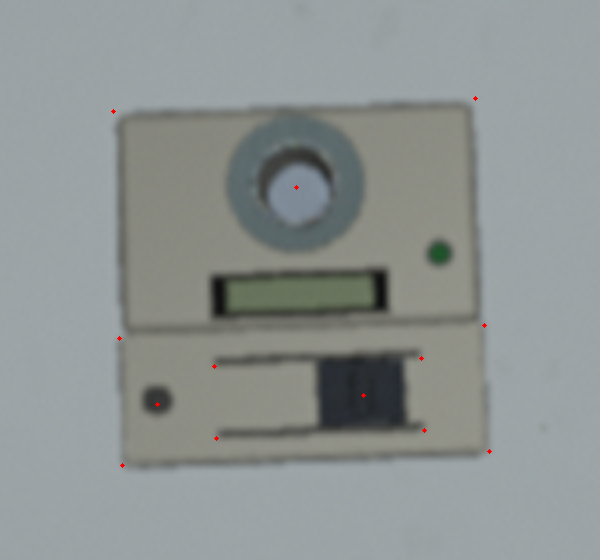

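View pics/side1.png

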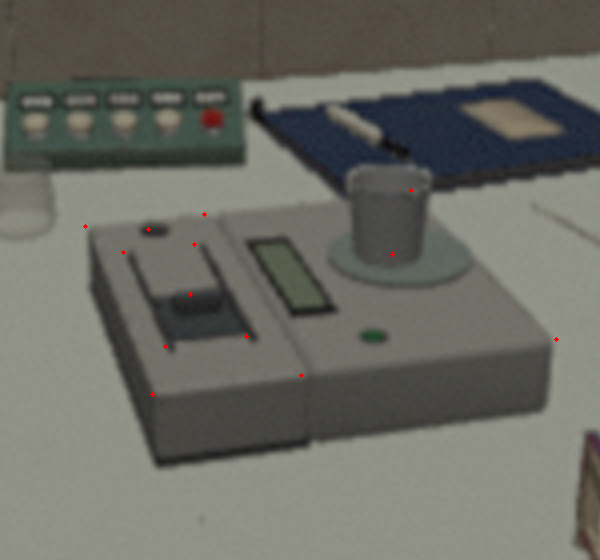

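```bash
python3 -m inch '1 -0.08 0.08 0 0 0 0.02; 1 -0.16 0.16 0 0 0 0.04; 1 -0.24 0.24 0 0 0 0.06; 1 -0.32 0.32 0 0 0 0.08; 1 -0.4 0.4 0 0 0 0.1; 1 -0.48 0.48 0 0 0 0.12; 1 -0.56 0.56 0 0 0 0.14; 1 -0.64 0.64 0 0 0 0.16; 1 -0.72 0.72 0 0 0 0.18; 1 -0.8 0.8 0 0 0 0.2; 1 -0.8 0.8 0 0 0 0.2; 1 -0.8 0.8 0 0 0 0.2' 10
python3 - <<'E'
from station import arm
from h import *
share(arm.get_state(),[.50,.03,.25],-np.pi+.0119)
E
```

```text
t: 1.45
eef_pos: [0.4015, -0.2925, 0.2268]
ee_rot: [-3.141, 0.0, -2.913]
force: [-0.0, -0.5, -0.2]
width: 0.0013
shift share [-0.5634  0.9725 -0.0773] turn share [-2.000e-04  4.000e-04  2.069e-01]
```

```bash
python3 -m inch '1 -0.05 0.09 -0.01 0 0 0.02; 1 -0.1 0.18 -0.02 0 0 0.04; 1 -0.16 0.27 -0.03 0 0 0.06; 1 -0.21 0.36 -0.04 0 0 0.08; 1 -0.26 0.45 -0.05 0 0 0.1; 1 -0.31 0.54 -0.06 0 0 0.12; 1 -0.37 0.63 -0.07 0 0 0.14; 1 -0.42 0.72 -0.075 0 0 0.16; 1 -0.47 0.81 -0.075 0 0 0.18; 1 -0.52 0.9 -0.075 0 0 0.2; 1 -0.563 0.97 -0.075 0 0 0.207; 1 -0.563 0.97 -0.075 0 0 0.207'
python3 - <<'E'
from station import arm
from h import *
s=arm.get_state();print(s["eef_pos"],s["ee_rot"])
f=arm.grab_frame("wrist");cv2.imwrite("pics/w0.png",f["img"][:,:,::-1]);print(f["tool_from_camera"],f["fx"])
E
```

```text
t: 2.65
eef_pos: [0.5016, 0.0297, 0.2487]
ee_rot: [-3.141, -0.0, -3.131]
force: [0.5, 0.1, -0.2]
width: 0.0006
[0.50158768 0.02966666 0.24868494] [-3.14138480e+00 -3.13225627e-04 -3.13114861e+00]
[[-9.58768274e-04  9.55089848e-01  2.96314805e-01  8.06221785e-02]
 [ 9.99999537e-01  9.40272120e-04  2.04928926e-04 -4.86064213e-04]
 [-8.28910134e-05  2.96314865e-01 -9.55090307e-01 -1.57325079e-01]
 [ 0.00000000e+00  0.00000000e+00  0.00000000e+00  1.00000000e+00]] 278.3714694436081
```

View pics/w0.png

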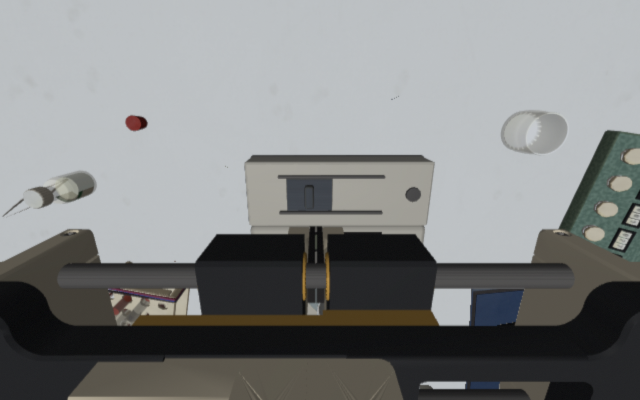

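The wrist view shows the console across columns 246–431, with rails at rows 177 and 212. The lug is near (309,193) and the round key at (413,194). I'll zoom in to refine the pose.

```bash
cat >> h.py <<'E'
def wristf(f,s):
    W=np.eye(4);W[:3,:3]=Ro.from_euler('xyz',s["ee_rot"]).as_matrix();W[:3,3]=s["eef_pos"]
    f["extrinsics"]=np.linalg.inv(W@f["tool_from_camera"]);return f
E
python3 - <<'E'
from station import arm
from h import *
s=arm.get_state();f=wristf(arm.grab_frame("wrist"),s)
np.save("pics/ex.npy",f["extrinsics"])
z=f["img"][150:230,240:440];cv2.imwrite("pics/w0z.png",cv2.resize(z,(800,320),interpolation=cv2.INTER_CUBIC)[:,:,::-1])
g=cv2.cvtColor(f["img"],cv2.COLOR_RGB2GRAY)
m=(g<95).astype(np.uint8)
m[:160]=0;m[218:]=0;m[:,:250]=0;m[:,428:]=0
n,l,st,ce=cv2.connectedComponentsWithStats(m)
for i in range(1,n):
    if st[i][4]>15: print(st[i],ce[i],onplane(f,*ce[i],.059).round(4))
E
```

```text
[250 160 178   2 356] [338.5 160.5] [0.4856 0.0568 0.059 ]
[ 279  176  107   39 2100] [316.2452381 194.69     ] [0.5311 0.0292 0.059 ]
[406 188  16  14 163] [413.44785276 194.55214724] [0.5297 0.1564 0.059 ]
```

View pics/w0z.png

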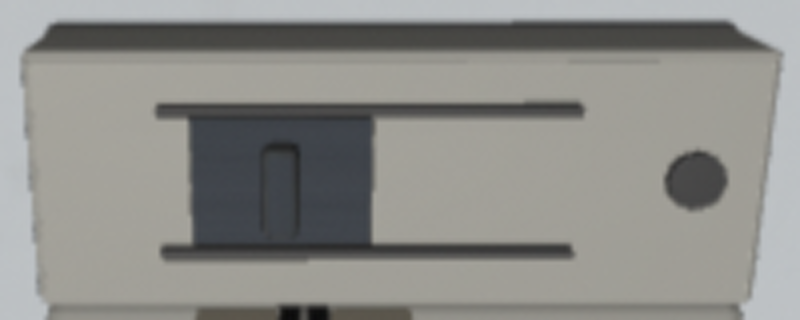

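Run:
```python
from station import arm
from h import *
from scipy.optimize import least_squares
s=arm.get_state();f=wristf(arm.grab_frame("wrist"),s)
Z=[((156,106),(-.104,-.08,.061)),((584,106),(-.104,.059,.061)),((161,248),(-.056,-.08,.061)),((574,248),(-.056,.059,.061)),((696,180),(-.08,.098,.059)),((24,53),(-.12,-.123,.055)),((779,53),(-.12,.123,.055))]
px=lambda q:(240+(q[0]+.5)/4-.5,150+(q[1]+.5)/4-.5)
W=[onplane(f,*px(a),b[2]) for a,b in Z]
r=least_squares(lambda x:np.concatenate([(B(x[:2],x[2],b)-w)[:2] for (a,b),w in zip(Z,W)]),[.6,.06,0])
print(r.x);print((r.fun.reshape(-1,2)*1000).round(1))
x=r.x
for q,z in [((190,180),.058),((373,180),.058),((279,145),.073),((264,180),.073),((298,180),.073)]:
    w=onplane(f,*px(q),z);c,s_=np.cos(x[2]),np.sin(x[2]);d=w[:2]-x[:2];print("bal",(c*d[0]+s_*d[1]).round(4),(-s_*d[0]+c*d[1]).round(4))
for n,p in dict(lug=(-.08,-.04,.073),well=(-.0775,-.04,.055)).items(): print(n,B(x[:2],x[2],p))
```

```text
[0.60933067 0.05956334 0.0072688 ]
[[ 0.2 -1.6]
 [ 0.4  1. ]
 [-0.2 -1.4]
 [ 0.   0.7]
 [-0.9  1. ]
 [ 0.1 -2.2]
 [ 0.4  2.5]]
bal -0.0785 -0.0686
bal -0.0786 -0.0086
bal -0.0948 -0.039
bal -0.0833 -0.0438
bal -0.0833 -0.0331
lug [0.52962354 0.01898289 0.073     ]
well [0.53212347 0.01900107 0.055     ]
```

Run:
```python
from station import arm
from h import *
from scipy.optimize import least_squares
s=arm.get_state();f=wristf(arm.grab_frame("wrist"),s)
Z=[((156,106),(-.104,-.08,.061)),((584,106),(-.104,.059,.061)),((161,248),(-.056,-.08,.061)),((574,248),(-.056,.059,.061)),((696,180),(-.08,.098,.059)),((24,53),(-.12,-.123,.055)),((779,53),(-.12,.123,.055))]
px=lambda q:(240+(q[0]+.5)/4-.5,150+(q[1]+.5)/4-.5)
fu=lambda x:np.concatenate([(B(x[:2],x[2],b)-onplane(f,*px(a),b[2]+x[3]))[:2] for a,b in Z])
r=least_squares(fu,[.6,.06,0,0])
print(r.x);print((r.fun.reshape(-1,2)*1000).round(1));x=r.x
for q,z in [((190,180),.058),((373,180),.058),((279,145),.073),((264,180),.073),((298,180),.073)]:
    w=onplane(f,*px(q),z+x[3]);c,s_=np.cos(x[2]),np.sin(x[2]);d=w[:2]-x[:2];print("bal",(c*d[0]+s_*d[1]).round(4),(-s_*d[0]+c*d[1]).round(4))
for n,p in dict(lug=(-.08,-.04,.073),well=(-.0775,-.04,.055)).items(): print(n,B(x[:2],x[2],p))
# top camera, features
f=arm.grab_frame("top");q=[((258.2,215.2),(-.08,.098,.059))]
for a,b in q: print("top key",onplane(f,*a,b[2]), "bal pred",B(x[:2],x[2],b))
```

```text
[ 0.61074083  0.05975787  0.00664927 -0.0052594 ]
[[ 0.4 -0.2]
 [ 0.6  0.3]
 [-0.8 -0.1]
 [-0.6 -0.1]
 [-1.1 -0.4]
 [ 0.5 -0.2]
 [ 0.9  0.8]]
bal -0.0783 -0.0698
bal -0.0784 -0.0088
bal -0.0947 -0.0398
bal -0.0831 -0.0446
bal -0.0832 -0.0337
lug [0.53100857 0.01922682 0.073     ]
well [0.53350852 0.01924344 0.055     ]
top key [0.52796834 0.15770477 0.059     ] bal pred [0.53009098 0.15722376 0.059     ]
```

```bash
python3 -m inch '1 -0.05 -0.08 0.1 0 0 0; 1 -0.093 -0.168 0.2 0 0 0; 1 -0.093 -0.168 0.3 0 0 0; 1 -0.093 -0.168 0.4 0 0 0; 1 -0.093 -0.168 0.45 0 0 0; 1 -0.093 -0.168 0.49 0 0 0; 1 -0.093 -0.168 0.49 0 0 0; 1 -0.093 -0.168 0.49 0 0 0' 20
python3 - <<'E'
from station import arm
from h import *
s=arm.get_state();print(s["eef_pos"],s["ee_rot"])
f=arm.grab_frame("wrist");cv2.imwrite("pics/w1.png",f["img"][:,:,::-1])
f=arm.grab_frame("side");cv2.imwrite("pics/s1.png",cv2.resize(f["img"][120:270,240:440],(800,600))[:,:,::-1])
E
```

```text
t: 3.7
eef_pos: [0.5293, -0.0219, 0.1027]
ee_rot: [-3.142, 0.001, -3.132]
force: [0.3, 0.1, 0.1]
width: 0.0
[ 0.52926765 -0.02190653  0.10271803] [-3.14154305e+00  7.47254378e-04 -3.13214921e+00]
```

View pics/w1.png

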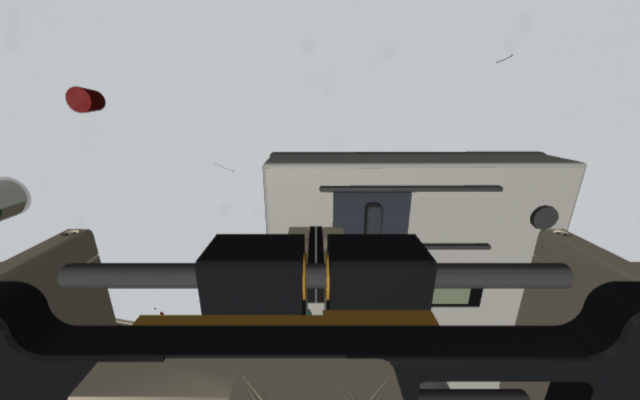

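View pics/s1.png

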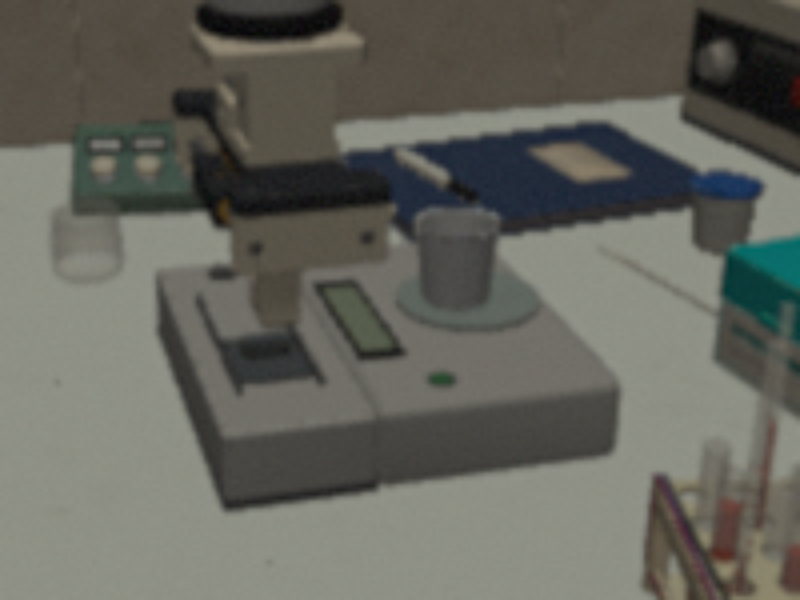

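The fingertip is just right of the lug: in the wrist view the tip spans columns 288–345 and the lug starts at 366. The path down is clear, so I'll descend beside the lug.

```bash
python3 -m inch '1 0 0 0.04 0 0 0; 1 0 0 0.08 0 0 0; 1 0 0 0.11 0 0 0; 1 0 0 0.124 0 0 0; 1 0 0 0.124 0 0 0;1 0 0 0.124 0 0 0; 1 0 0.01 0.124 0 0 0; 1 0 0.02 0.124 0 0 0;1 0 0.03 0.124 0 0 0; 1 0 0.04 0.124 0 0 0; 1 0 0.05 0.124 0 0 0; 1 0 0.05 0.124 0 0 0'
```

```text
t: 5.0
eef_pos: [0.5288, -0.0062, 0.0649]
ee_rot: [3.142, 0.0, -3.132]
force: [-0.0, -0.4, 0.6]
width: 0.0002
```

```bash
python3 -m inch '1 0 0.015 0 0 0 0; 1 0 0.03 0 0 0 0; 1 0 0.045 0 0 0 0; 1 0 0.06 0 0 0 0; 1 0 0.075 0 0 0 0; 1 0 0.09 0 0 0 0; 1 0 0.105 0 0 0 0; 1 0 0.12 0 0 0 0; 1 0 0.135 0 0 0 0; 1 0 0.15 0 0 0 0; 1 0 0.16 0 0 0 0; 1 0 0.16 0 0 0 0'
python3 - <<'E'
from station import arm
from h import *
s=arm.get_state();print(s["eef_pos"],s["force"])
f=arm.grab_frame("wrist");cv2.imwrite("pics/w2.png",f["img"][:,:,::-1])
E
```

```text
t: 6.2
eef_pos: [0.5284, 0.0419, 0.0649]
ee_rot: [3.141, 0.0, -3.132]
force: [0.1, -0.5, -0.9]
width: 0.0002
[0.52841342 0.04192672 0.06488666] [ 0.1305944  -0.48758751 -0.90564643]
```

View pics/w2.png

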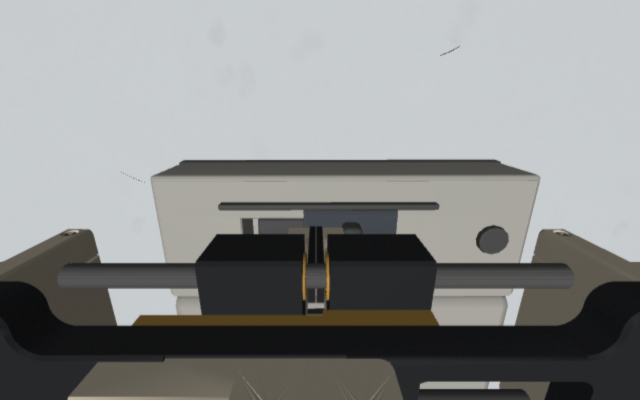

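The shutter is moving: its plate is now at columns 303–397 with the well opening to its left. I'll push on to the stop.

```bash
python3 -m inch '1 0 0.01 0 0 0 0; 1 0 0.02 0 0 0 0; 1 0 0.028 0 0 0 0; 1 0 0.036 0 0 0 0; 1 0 0.042 0 0 0 0;1 0 0.042 0 0 0 0;1 0 0.042 0 0 0 0'; python3 -m inch '1 0 0.005 0 0 0 0; 1 0 0.01 0 0 0 0; 1 0 0.01 0 0 0 0; 1 0 0.01 0 0 0 0'
```

```text
t: 6.95
eef_pos: [0.528, 0.0541, 0.0648]
ee_rot: [3.141, -0.0, -3.132]
force: [-0.1, 1.0, 0.3]
width: 0.0005
t: 7.35
eef_pos: [0.5279, 0.057, 0.0648]
ee_rot: [3.142, -0.0, -3.132]
force: [-0.1, -0.6, -0.2]
width: 0.0003
```

```bash
for i in 1 2; do :; done; python3 -m inch '1 0 0.005 0 0 0 0; 1 0 0.01 0 0 0 0; 1 0 0.01 0 0 0 0; 1 0 0.01 0 0 0 0'
python3 - <<'E'
from station import arm
from h import *
f=arm.grab_frame("wrist");cv2.imwrite("pics/w3.png",f["img"][:,:,::-1])
f=arm.grab_frame("side");cv2.imwrite("pics/s3.png",cv2.resize(f["img"][150:270,260:420],(800,600),interpolation=cv2.INTER_CUBIC)[:,:,::-1])
E
```

```text
t: 7.75
eef_pos: [0.528, 0.06, 0.0648]
ee_rot: [3.142, -0.0, -3.132]
force: [-0.1, -1.4, -0.8]
width: 0.0006
```

View pics/w3.png

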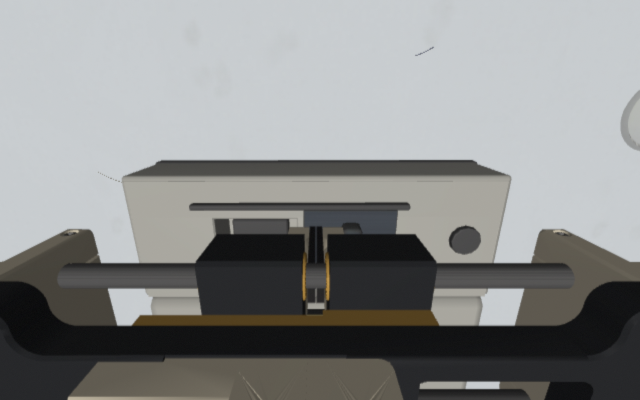

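View pics/s3.png

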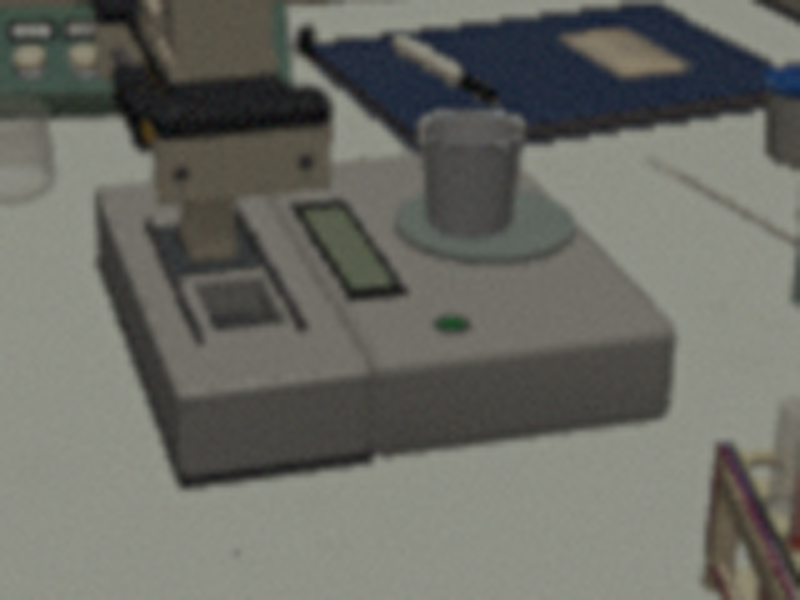

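The well is now almost fully uncovered: the plate's edge at column 397 is about 7 mm from the rail end at 409. I'll press until there is a clear reaction force.

```bash
python3 -m inch '1 0 0.004 0 0 0 0; 1 0 0.007 0 0 0 0; 1 0 0.007 0 0 0 0; 1 0 0.007 0 0 0 0';python3 -m inch '1 0 0.004 0 0 0 0; 1 0 0.007 0 0 0 0; 1 0 0.007 0 0 0 0; 1 0 0.007 0 0 0 0'
```

```text
t: 8.25
eef_pos: [0.528, 0.0607, 0.0649]
ee_rot: [-3.14, -0.001, -3.132]
force: [3.1, -9.3, 1.1]
width: 0.0007
t: 8.65
eef_pos: [0.5279, 0.061, 0.0649]
ee_rot: [-3.137, -0.001, -3.132]
force: [5.8, -18.3, 0.1]
width: 0.0004
```

Firm stop: the reaction reached 18 N with no further motion at y≈0.0605, so the shutter is fully open. I'll back off, lift and move over the well.

```bash
python3 -m inch '1 0 -0.015 0 0 0 0; 1 0 -0.03 0 0 0 0; 1 0 -0.03 -0.04 0 0 0; 1 0 -0.03 -0.08 0 0 0; 1 0 -0.06 -0.1 0 0 0; 1 -0.006 -0.1 -0.1 0 0 0; 1 -0.013 -0.149 -0.1 0 0 0; 1 -0.013 -0.149 -0.1 0 0 0; 1 -0.013 -0.149 -0.1 0 0 0'
python3 - <<'E'
from station import arm
from h import *
s=arm.get_state();print(s["eef_pos"],s["ee_rot"])
f=arm.grab_frame("wrist");cv2.imwrite("pics/w4.png",f["img"][:,:,::-1])
f=arm.grab_frame("side");np.savez("pics/s4.npz",**f);cv2.imwrite("pics/s4.png",cv2.resize(f["img"][150:270,260:420],(800,600),interpolation=cv2.INTER_CUBIC)[:,:,::-1])
E
```

```text
t: 9.55
eef_pos: [0.5321, 0.0185, 0.0944]
ee_rot: [-3.141, -0.001, -3.134]
force: [-0.3, 0.1, 0.1]
width: 0.0003
[0.53211231 0.01845847 0.09442358] [-3.14138507e+00 -7.69582834e-04 -3.13355482e+00]
```

View pics/w4.png

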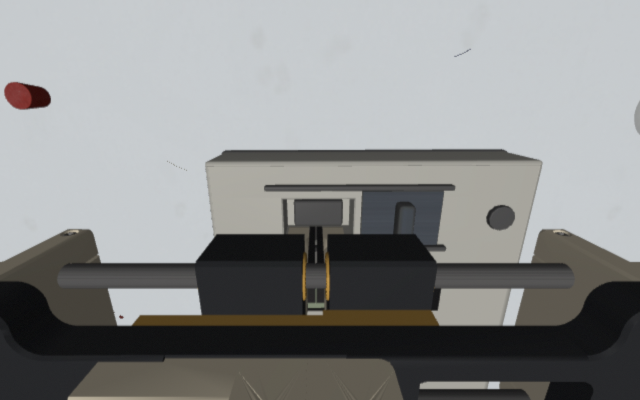

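View pics/s4.png

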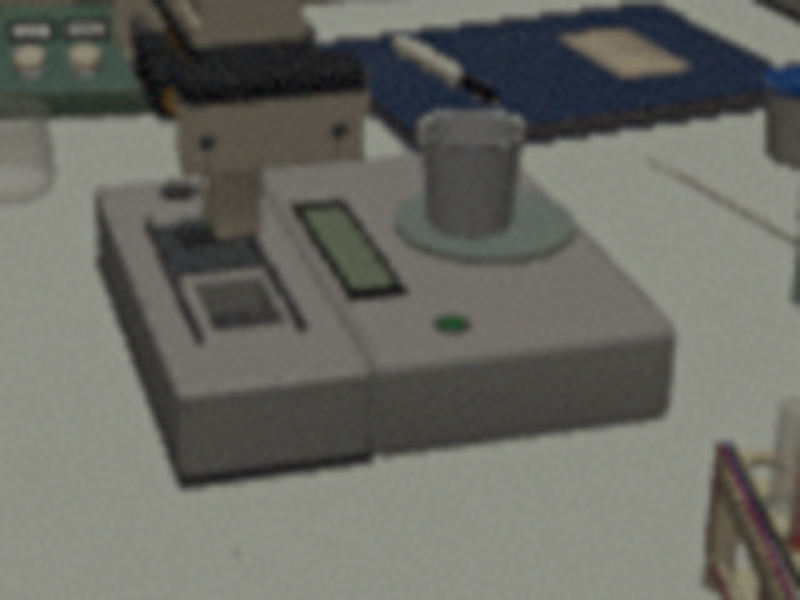

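The shutter stands fully open and the fingertip is centred over the well: mouth at columns 283–355, tip at about 316. I'll descend into it.

```bash
python3 -m inch '1 0 0.004 0.04 0 0 0; 1 0 0.004 0.08 0 0 0; 1 0 0.004 0.11 0 0 0; 1 0 0.004 0.13 0 0 0; 1 0 0.004 0.15 0 0 0; 1 0 0.004 0.165 0 0 0; 1 0 0.004 0.17 0 0 0; 1 0 0.004 0.17 0 0 0'
```

```text
t: 10.45
eef_pos: [0.5323, 0.0207, 0.0437]
ee_rot: [-3.142, -0.0, -3.132]
force: [-0.3, -0.4, 0.4]
width: -0.0001
```

```bash
python3 -m inch '1 0 0 0.008 0 0 0; 1 0 0 0.014 0 0 0; 1 0 0 0.02 0 0 0; 1 0 0 0.026 0 0 0; 1 0 0 0.03 0 0 0; 1 0 0 0.033 0 0 0; 1 0 0 0.033 0 0 0'
```

```text
t: 11.15
eef_pos: [0.5328, 0.0208, 0.0359]
ee_rot: [-3.142, 0.001, -3.131]
force: [-6.6, 1.2, 22.6]
width: 0.0003
```

The key has bottomed: z is 0.0359 with 22 N of reaction. I'll hold to make about a second in total, then release.

```bash
python3 -m inch '1 0 0 -0.002 0 0 0; 1 0 0 -0.002 0 0 0; 1 0 0 -0.002 0 0 0; 1 0 0 -0.002 0 0 0; 1 0 0 -0.002 0 0 0; 1 0 0 -0.002 0 0 0; 1 0 0 -0.002 0 0 0; 1 0 0 -0.002 0 0 0'; python3 -m inch '1 0 0 -0.02 0 0 0; 1 0 0 -0.05 0 0 0; 1 0 0 -0.09 0 0 0; 1 0 0 -0.13 0 0 0; 1 0 0 -0.17 0 0 0; 1 0 0 -0.2 0 0 0; 1 0 0 -0.2 0 0 0;1 0 0 -0.2 0 0 0'
```

```text
t: 11.95
eef_pos: [0.5328, 0.0208, 0.036]
ee_rot: [3.141, 0.001, -3.131]
force: [-4.4, 0.5, 17.6]
width: 0.0005
t: 12.75
eef_pos: [0.5323, 0.0207, 0.0947]
ee_rot: [3.141, 0.0, -3.132]
force: [1.3, 0.1, 0.7]
width: 0.0007
```

```bash
python3 -m inch '1 0 0.05 0 0 0 0; 1 0 0.12 0 0 0 0; 1 0 0.19 0 0 0 0; 1 0.006 0.26 0 0 0 0; 1 0.006 0.308 0 0 0 0; 1 0.006 0.308 0 0 0 0; 1 0.006 0.308 0 0 0 0'
python3 - <<'E'
from station import arm
from h import *
s=arm.get_state();print(s["eef_pos"],s["ee_rot"])
f=arm.grab_frame("wrist");cv2.imwrite("pics/w5.png",f["img"][:,:,::-1])
f=arm.grab_frame("side");cv2.imwrite("pics/s5.png",cv2.resize(f["img"][150:270,260:420],(800,600),interpolation=cv2.INTER_CUBIC)[:,:,::-1])
E
```

```text
t: 13.45
eef_pos: [0.5293, 0.1133, 0.0941]
ee_rot: [-3.141, -0.001, -3.131]
force: [-0.7, 0.1, -0.3]
width: 0.0004
[0.52931657 0.11332461 0.09411912] [-3.14111793e+00 -8.48013397e-04 -3.13105812e+00]
```

View pics/w5.png

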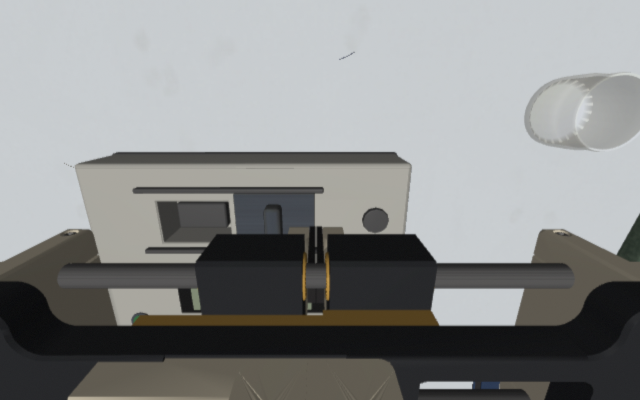

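View pics/s5.png

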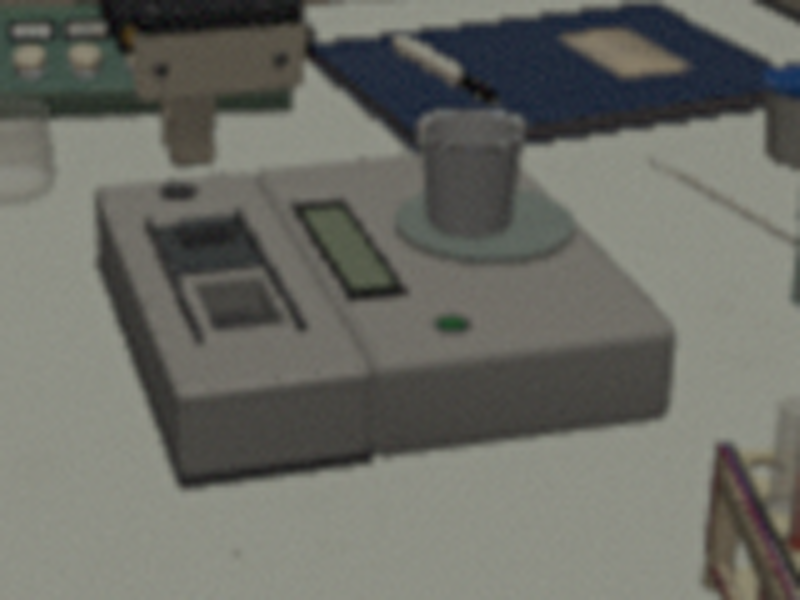

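The tip at columns 288–345 sits between the lug, whose edge is at 283, and the round key at 362 and up. I'll descend and push the shutter shut.

```bash
python3 -m inch '1 0 0 0.04 0 0 0; 1 0 0 0.08 0 0 0; 1 0 0 0.097 0 0 0; 1 0 0 0.097 0 0 0; 1 0 0 0.097 0 0 0; 1 0 -0.015 0.097 0 0 0; 1 0 -0.03 0.097 0 0 0; 1 0 -0.045 0.097 0 0 0; 1 0 -0.06 0.097 0 0 0; 1 0 -0.075 0.097 0 0 0; 1 0 -0.09 0.097 0 0 0'; python3 -m inch '1 0 -0.015 0 0 0 0; 1 0 -0.03 0 0 0 0; 1 0 -0.045 0 0 0 0; 1 0 -0.06 0 0 0 0; 1 0 -0.075 0 0 0 0; 1 0 -0.09 0 0 0 0; 1 0 -0.105 0 0 0 0; 1 0 -0.12 0 0 0 0; 1 0 -0.13 0 0 0 0; 1 0 -0.13 0 0 0 0'
```

```text
t: 14.65
eef_pos: [0.5302, 0.0858, 0.0657]
ee_rot: [3.141, 0.001, -3.132]
force: [1.1, 1.7, 1.9]
width: 0.0008
t: 15.65
eef_pos: [0.5298, 0.0464, 0.0653]
ee_rot: [-3.141, -0.001, -3.133]
force: [0.3, -0.3, 0.5]
width: 0.0
```

```bash
python3 -m inch '1 0 -0.008 0 0 0 0; 1 0 -0.016 0 0 0 0; 1 0 -0.022 0 0 0 0; 1 0 -0.027 0 0 0 0; 1 0 -0.027 0 0 0 0;1 0 -0.027 0 0 0 0'
```

```text
t: 16.25
eef_pos: [0.5301, 0.0418, 0.0653]
ee_rot: [3.138, 0.0, -3.132]
force: [-7.1, 18.2, 2.3]
width: 0.0004
```

```bash
python3 -m inch '1 0 -0.005 0 0 0 0; 1 0 -0.01 0 0 0 0; 1 0 -0.01 0 0 0 0; 1 0 -0.01 0 0 0 0'
```

```text
t: 16.65
eef_pos: [0.5302, 0.0414, 0.0654]
ee_rot: [3.134, 0.002, -3.133]
force: [-11.9, 33.4, 4.4]
width: 0.0003
```

Firm stop at y≈0.042, so the shutter is shut. I'll back off, lift clear and check.

```bash
python3 -m inch '1 0 0.02 0 0 0 0; 1 0 0.04 0 0 0 0; 1 0 0.05 -0.03 0 0 0; 1 0 0.05 -0.1 0 0 0; 1 0 0.05 -0.2 0 0 0; 1 0.03 0.05 -0.3 0 0 0; 1 0.1 0 -0.4 0 0 0; 1 0.1 -0.05 -0.5 0 0 0; 1 0.1 -0.05 -0.6 0 0 0; 1 0.1 -0.05 -0.61 0 0 0; 1 0.1 -0.05 -0.61 0 0 0'
python3 - <<'E'
from station import arm
from h import *
s=arm.get_state();print(s["eef_pos"],s["ee_rot"])
f=arm.grab_frame("wrist");cv2.imwrite("pics/w6.png",cv2.resize(f["img"][140:240,230:450],(792,360),interpolation=cv2.INTER_CUBIC)[:,:,::-1])
f=arm.grab_frame("side");cv2.imwrite("pics/s6.png",f["img"][:,:,::-1])
f=arm.grab_frame("top");cv2.imwrite("pics/t6.png",f["img"][:,:,::-1])
E
```

```text
t: 17.75
eef_pos: [0.5008, 0.0203, 0.2498]
ee_rot: [3.141, 0.002, -3.133]
force: [0.9, -0.7, -0.3]
width: 0.0004
[0.50078651 0.02025179 0.24984493] [ 3.14084060e+00  2.29179322e-03 -3.13280239e+00]
```

View pics/w6.png

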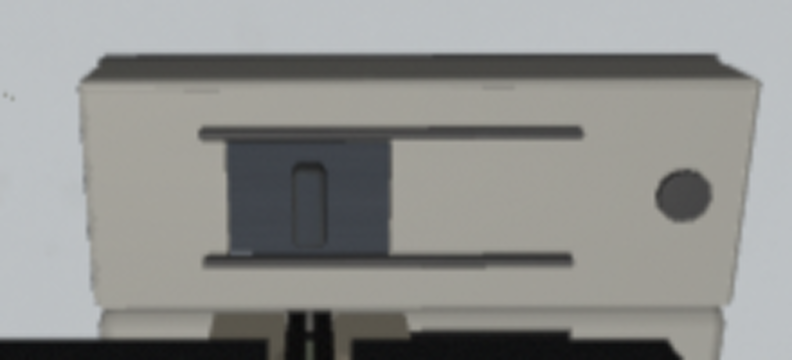

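View pics/s6.png

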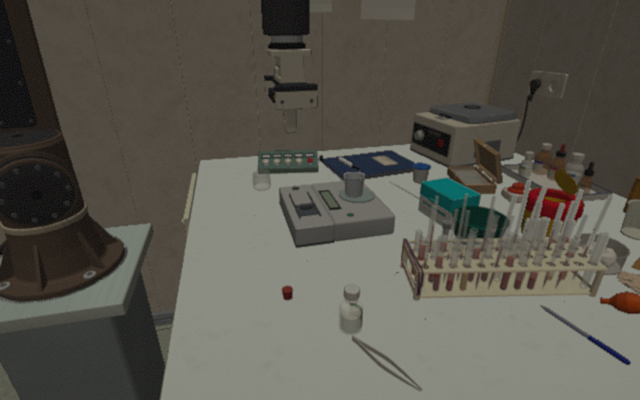

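View pics/t6.png

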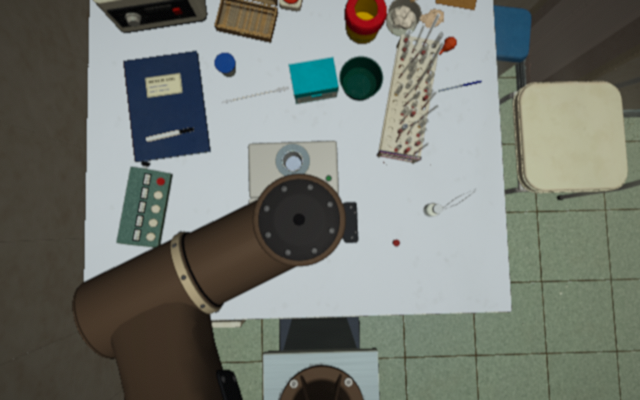

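The shutter is shut, with its plate 27/384 of the rail length from the right end (34/428 at the start). The cup is on the pan, the jar, bottle and stopper are where they were, and the hand is clear. Handing in.

```bash
python3 -c "
from station import arm
print(arm.job_done())"
```

```text
the job is handed in; nothing more can be done
None
```

I tared out the cup as asked and handed the job in at about 18 s of the 59 s allowed; the hand-in gives no verdict.

- **Opening:** I pushed the shutter left with the closed fingertips until it hit a firm stop (18 N, no further movement). Pictures showed the well fully uncovered.
- **Pressing:** The key bottomed at z = 0.036 m, which is the full 5 mm of travel. I held it down for about a second at 18–23 N, then lifted straight out. I didn't look at the key separately after letting go.
- **Closing:** I pushed the shutter right to a firm stop (33 N) and lifted clear. The last wrist picture shows it shut, slightly further closed than at the start.
- **Bystanders:** In the last pictures the cup stands on the pan, and the bottle, jar and stopper look unmoved. The fingers stayed clear of the round key, and the hand ended about 0.25 m above the table touching nothing.
- **Disagreements:** The wrist camera's height came out about 5 mm off, and the top and wrist cameras differed by about 2 mm in x. Both were within the clearances.

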